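Load the sample rack into the autosampler corner and hold it

TASK

Press the autosampler's load button fully down and let it come back up. Then carry the sample rack with the carrying fin, upright, onto the autosampler deck and press it squarely and firmly, but without ramming it, into the corner, its long side flat against the back fence and its end against the side fence at the same time, standing flat on the deck. Finish while still holding it pressed against both fences, and leave the other things where they are.

Things in the scene. Friction and masses are not known exactly. Their poses are not given: they have to be found in the camera images.
- corner (a point): Inner corner of the autosampler deck, where the fences' inner faces meet, at deck-top height (14 mm above the table). The deck, a smooth grey plate (friction about 0.25), is fixed, placed and turned differently each time. x points across the deck to the back fence, y along the back fence to the side fence, z up. The deck is free for 178 mm from the corner towards -x and 254 mm towards -y; those sides are open
- fence_back: Smooth aluminium bar (friction about 0.25) along the deck's far edge, 256 mm long, 12 mm thick, standing 30 mm above the deck's top; inner face: the plane x = 0 of corner, and faces -x. Rigid. Origin and axes: those of the deck (origin under the deck, 85 mm in x and 120 mm in y before the corner and 14 mm below it; axes as corner)
- fence_side: Smooth aluminium bar (friction about 0.25) along the deck's left edge, 182 mm long, 12 mm thick, standing 30 mm above the deck's top; its inner face is the plane y = 0 of corner, and faces -y. Rigid. Same origin and axes as fence_back
- load_button_top (a point): Centre of the top of the load button: a round grey push button of 30 mm diameter in a black housing on the low white control pod (36 mm high) outside the side fence; pressed straight down
- load_button (a joint): Travel of the load button in m: 0 up, 0.006 fully down (takes about 5 N); a spring brings it back
- rack_fin (a point): Grasp point in the sample rack's carrying fin, an upright white fin in the middle of its top, 14 mm thick (x), 44 mm long (y), 44 to 88 mm above the rack's underside; the point is 68 mm above it. z up. When the rack is in the corner, its y axis along the back fence (either way round), this point is 30 mm from the back fence's face, 65 mm from the side fence's and 68 mm above the deck
- rack: The sample rack: open white plastic frame, as stiff as a block, 60 mm (x) by 130 mm (y), 44 mm high, with three grey-capped tubes at each end (66 mm high, 43 mm or more from the middle along y) and the fin between. Origin: centre of its underside. About 350 g, may vary by a third. Loose; starts on the table right of the deck
- low_rack_center (a point): Bystander: a lower white rack, 50 by 100 mm, 55 mm high over its seven grey-capped tubes, without a fin; the point is its centre, 25 mm up. Loose; its place and the sample rack's may be swapped
- vial_center (a point): Bystander: a small clear capped jar, 32 mm wide and 50 mm high, standing on the deck near its open corner; the point is its centre, 25 mm up. Loose
- beaker_center (a point): Bystander: a clear beaker, 66 mm wide and 85 mm high, on the table at the right; the point is 42 mm up its axis. Loose
- wash_bottle_center (a point): Bystander: a white wash bottle with a spout, 64 mm wide and 185 mm high, beyond the deck; the point is 70 mm up its axis. Loose
- spatula_grip (a point): Bystander: a steel spatula 170 mm long lying on the table at the left; the point is on its handle. Loose
Not all that is in view belongs to the job. What is shaped like the rack but orange is not meant.

How it is judged (in metres and radians):
On the way, in this order (a step that is already met when the one before it is completed fails the run):
1. the load button is pressed fully down (value of joint load_button above 0.0048 m), for 0.1 s.
2. the load button is let up again (value of joint load_button below 0.0015 m), for 0.1 s.
At the end, for the whole second after the job is handed in: Rack flat on the deck (fin point 64 to 72 mm above it), square within 0.04 rad, fin point 26 to 35 and 61 to 70 mm from the back and side fences, pressing each with over 2 N, at rest, fingers still on it with over 1.5 N; load button up (contact force between rack and fence_back above 2 N and contact force between rack and fence_side above 2 N and contact force between the fingers and rack above 1.5 N and x of rack_fin in the frame of corner between -0.035 and -0.026 m and y of rack_fin in the frame of corner between -0.07 and -0.061 m and z of rack_fin in the frame of corner between 0.064 and 0.072 m and angle between the x axis of rack_fin and the x axis of corner, either way round below 0.04 rad and angle between rack_fin's own z axis and vertical below 0.05 rad and linear speed of rack below 0.02 m/s and value of joint load_button below 0.0015 m); the arm keeps its last pose, push and grip.
It fails at once if the rack is tipped by more than about 25 degrees (angle between rack_fin's own z axis and vertical above 0.44 rad).
It fails at once if the rack is rammed into a fence (over 60 N) (contact force between rack and fence_back above 60 N or contact force between rack and fence_side above 60 N).
It fails at once if another thing is moved by more than 25 mm (distance of any of low_rack_center, vial_center, beaker_center, wash_bottle_center, spatula_grip from where it was at the start of the episode above 0.025 m).
It also fails if it takes over 59 s, if anything falls off the work surface, if the arm or the gripper's body presses on something with over 40 N, if the wrist force passes 120 N, or if a joint passes its speed limit or range.

ROBOT

A 6-joint arm with a two-finger parallel gripper is mounted at the origin on the work surface. World frame = base frame: x ahead of the robot, y to its left, z up, the work surface at z = 0. Lengths are in m, angles in degrees, forces in N, time in s.
With the tool pointing down it reaches from about 0.35 to 0.925 m from the base axis. Payload 6.4 kg.
Tool frame: the origin (TCP) lies midway between the tips of the shut fingers; the grasp point (between the pads) lies 19 mm behind it (tcp_to_grasp is the distance from the TCP to the grasp point, in m); x points along the fingers, y is the direction in which the jaws open and shut, and the axes are right-handed (so a half turn about x gives the same grasp; the last joint's range is limited). The gripper opens to 85 mm and grips with 20 to 120 N. Pads are 22 mm wide; open, the fingers measure 114 mm over their backs; the gripper's body (76 mm by 85 mm) begins 54 mm behind the grasp point. The pads swing forward as they close: fully open they stand 13 mm farther back than shut.
Start: joints at [-9.975, 14.043, 89.255, -0, 76.702, -9.975], TCP at [0.65, 0, 0.231] pointing down, gripper open.
Joint ranges: [-179.41, 179.41], [-58.25, 129.5], [7.25, 145.43], [-54.29, 234.29], [11.92, 165.04], [-157.13, 157.13]. Speed limits (degrees/s): [147.25, 147.25, 180, 180, 180, 180].

INTERFACE

Orientations are given as a 3x3 rotation matrix whose columns are the frame's x, y, z axes.
In Python, from rig import * gives the robot as it stands.
- The arm moves only by the tool apply_moves, never from a script. Its argument "moves" is a list of rows, each a list of 7 numbers: the shift along the tool's x, y, z in units of 25 mm (1.0 is 25 mm), then the turn, a rotation vector about the tool's x, y, z in units of 10 degrees (1.0 is 10 degrees), then the opening, from 0 (shut) to 1 (fully open). A call has 1 to 10 rows; each row shifts and turns the commanded pose from where the row before left it, along the tool's axes as they then stand; what a row does not reach is not made up. A row lasts 1/8 s, in which the tool goes at most 62.5 mm and 10.7 degrees, less where a joint would pass 70% of its speed; a pose out of reach is approached as far as the arm can. A call is refused whole if a number of a shift passes 1 or a number of a turn 1, either way. A call with a gripper value outside its range is refused whole. The fingers move at their own pace and stop on an object; the grip force is fixed at half the most. Time passes only in rows, so rows that do not move let the fingers close. It gives the time, the measured TCP pose, the force and the opening at its end, in the units of the state.
- state(): the state, without advancing time (a new reading comes with each control period).
- grab_frame(name): name is "scene" or "side" or "wrist"; returns a dict with "img" (384x512x3 uint8, red, green, blue), "K" (3x3 intrinsics, pixels), "rvec" (rotation vector, rad) and "tvec" (3), from world to camera coordinates, as OpenCV has them; the wrist camera has in their place "mount" (4x4, takes a point from camera to tool coordinates, whose origin is the TCP and whose axes are the tool frame's). Camera axes: x right, y down, z forward; pixel columns grow to the right and rows downward; lengths in m; the calibration is good to about 2 mm. The wrist camera is an equidistant fisheye: a pixel r from the principal point sees the ray r / f radians off the axis. A picture is of the moment at which its call begins: read the wrist's pose just before it. There is no depth.
- finish_job(): hands the job in, once; it reports no verdict.
Trained networks look in a picture, given as the dict that the camera call returned (one of the last four; its "shot" number tells which), for a name from the list of things; names that differ only in an ending like _2 or _b are one class to them, and where a whole thing is asked for, a point or a joint stands for the part that bears it (a point fixed in the world has none). Each returns a list of dicts, best first, with "score" (0 to 1); they miss things now and then, are a little off and sometimes report something else, mostly with a low value. They report only what shows in the picture. A call takes as long as a camera call. They do not tell look-alikes from the thing itself.
- find_in(picture, query): "xyz" ([x, y, z] in m, in world coordinates, good to about 4 mm: the middle of the surface that is visible of it).
- pinpoint(picture, query): "xyz" ([x, y, z] in m, in world coordinates, good to about 4 mm: a listed point, or the origin of a listed thing).
The state is a dict: "time": time; "joint_pos": joint angles; "dq": joint speeds; "joint_torque": joint torques, N m; "tcp_pos": TCP position; "tool_rot": TCP orientation; "wrist_force": force on the tool from outside, world axes, zero at the start; "ft_torque": the same for the moment, N m; "gripper_width": finger opening in m.
Only numpy, scipy, OpenCV 4.12 (cv2) and the standard library are available. Lean on these libraries where they do the work, as an engineer would, in place of code of your own. Each camera call takes 0.05 s, during which the arm holds its last target.

## Working session

There is one attempt and no reset: what is moved stays moved. The work goes in short steps, Python scripts to look and compute and a tool call to move; the robot and the scene stay as the last step left them, time stands still between calls to the robot, and variables do not carry over. Pictures are saved under pics/ and viewed, and the job is handed in when it is done.

Besides the shell and the picture viewer there is one more tool, called after "Request:" as name([rows], argument=value, ...), one row to a line, values as JSON. apply_moves: Moves the arm, as the interface text tells. Its arguments: {"type":"object","properties":{"moves":{"type":"array","items":{"type":"array","items":{"type":"number"}}}},"required":["moves"]}

```bash
ls; mkdir -p pics
python3 - <<'E'
from rig import *
import cv2
s=state(); print(s['time'],s['tcp_pos'],s['tool_rot'],s['wrist_force'],s['gripper_width'])
for n in ['scene','side']:
    f=grab_frame(n); cv2.imwrite(f'pics/{n}0.png',f['img'][:,:,::-1]); print(n,f['K'].tolist() if hasattr(f['K'],'tolist') else f['K'],f['rvec'],f['tvec'])
    for q in ['corner','load_button_top','rack_fin','rack','low_rack_center','vial_center','beaker_center','wash_bottle_center','spatula_grip','fence_back','fence_side']:
        print(q,[( [round(float(v),3) for v in d['xyz']],round(d['score'],2)) for d in pinpoint(f,q)[:3]])
print(state()['time'])
E
```

```text
pics
0.0 [6.49434195e-01 1.05695686e-04 2.30170443e-01] [[-1.93792699e-03  9.99998122e-01 -4.12911648e-06]
 [ 3.49017010e-04 -3.45275323e-06 -9.99999939e-01]
 [-9.99998061e-01 -1.93792831e-03 -3.49009664e-04]] [-0.05587349  0.15629115  0.2121124 ] 0.08527922282679143
scene [[458.73067841202163, 0.0, 255.42685562978184], [0.0, 458.73067841202163, 191.4796667977526], [0.0, 0.0, 1.0]] [ 2.27039676  1.09682156 -0.36384835] [-0.35854102 -0.32912019  1.79823995]
corner [([0.635, 0.19, 0.013], 0.86)]
load_button_top [([0.758, -0.175, 0.068], 0.62), ([0.513, 0.266, 0.06], 0.41)]
rack_fin [([0.436, -0.303, 0.069], 0.62), ([0.585, -0.173, 0.068], 0.61)]
rack [([0.584, -0.168, -0.008], 0.76), ([0.436, -0.301, 0.001], 0.56)]
low_rack_center [([0.618, -0.339, 0.023], 0.78), ([0.522, 0.491, 0.008], 0.67)]
vial_center [([0.758, -0.175, 0.069], 0.69), ([0.477, -0.013, 0.041], 0.48)]
beaker_center [([0.452, -0.497, 0.041], 0.71)]
wash_bottle_center [([0.76, -0.175, 0.072], 0.79)]
spatula_grip [([0.52, 0.492, 0.011], 0.61), ([0.533, 0.081, -0.0], 0.32)]
fence_back [([0.533, 0.082, -0.001], 0.8)]
fence_side []
side [[485.32349504160067, 0.0, 257.7654920426962], [0.0, 485.32349504160067, 181.6540121910639], [0.0, 0.0, 1.0]] [ 0.97864577 -2.27821178  1.25713409] [0.4176392  0.32135564 1.17116547]
corner [([0.631, 0.194, 0.017], 0.89)]
load_button_top [([0.511, 0.269, 0.062], 0.46)]
rack_fin [([0.589, -0.163, 0.072], 0.6), ([0.435, -0.304, 0.074], 0.54)]
rack [([0.436, -0.301, 0.0], 0.78)]
low_rack_center [([0.615, -0.335, 0.025], 0.68)]
vial_center [([0.483, -0.005, 0.037], 0.48)]
beaker_center [([0.637, 0.192, 0.015], 0.45), ([0.617, -0.34, 0.027], 0.37)]
wash_bottle_center [([0.759, -0.177, 0.072], 0.58), ([0.439, -0.303, 0.068], 0.57)]
spatula_grip [([0.526, 0.488, 0.009], 0.66)]
fence_back []
fence_side []
1.2
```

View pics/scene0.png

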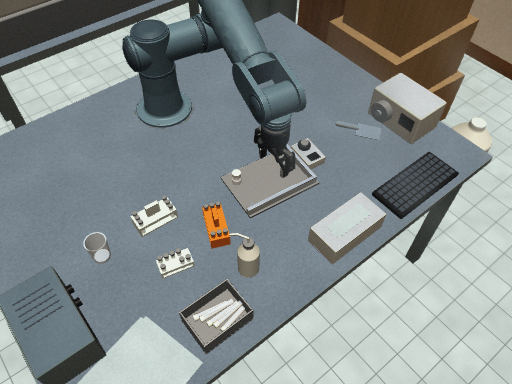

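View pics/side0.png

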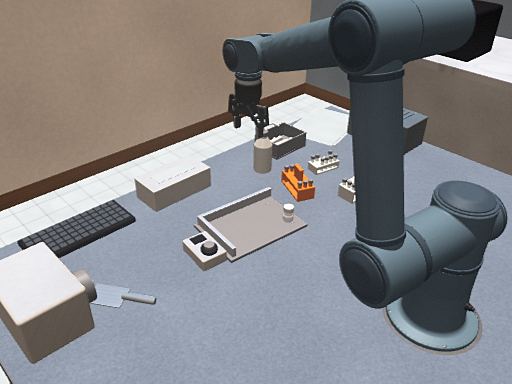

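Run:
```python
import cv2,numpy as np
a=cv2.imread('pics/scene0.png');b=cv2.imread('pics/side0.png')
A=cv2.resize(a[125:285,120:340],None,fx=3.6,fy=3.6,interpolation=cv2.INTER_CUBIC)
cv2.imwrite('pics/c1.png',A)
cv2.imwrite('pics/c2.png',cv2.resize(b[140:280,170:370],None,fx=4,fy=4,interpolation=cv2.INTER_CUBIC))
```

```text
(no output)
```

View pics/c1.png

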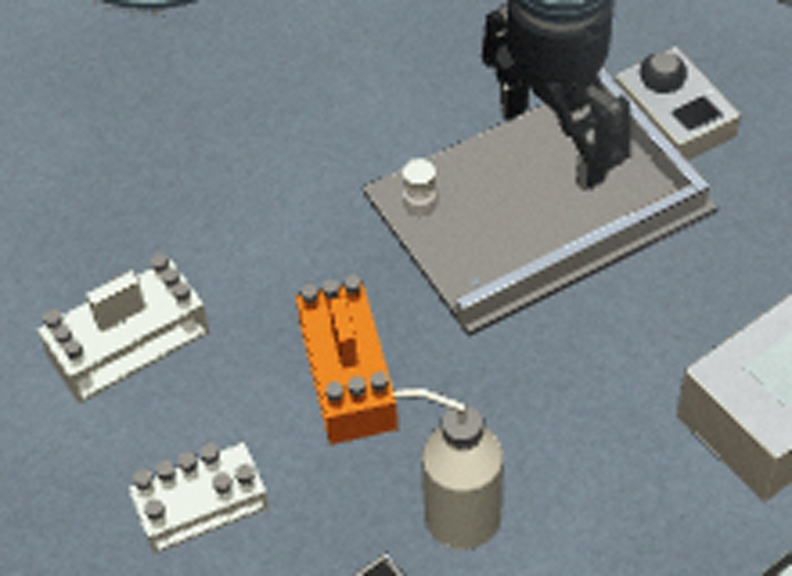

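View pics/c2.png

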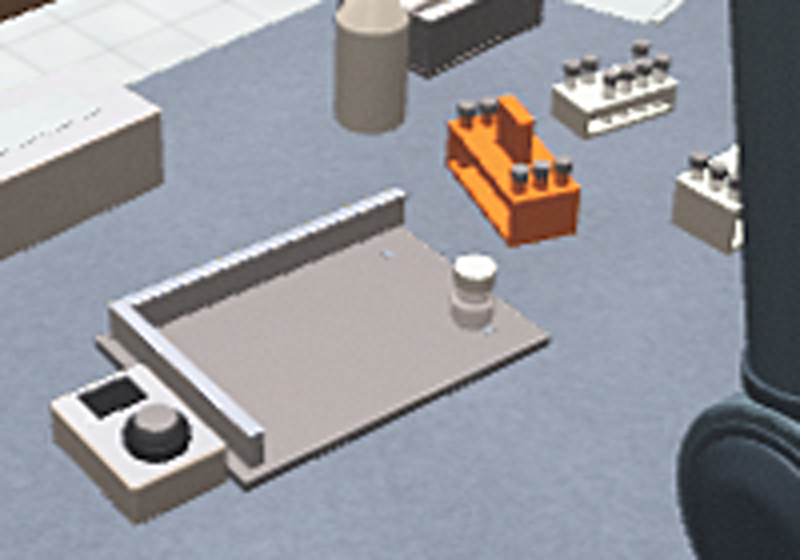

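```bash
cat > h.py <<'E'
from rig import *
import numpy as np,cv2
from scipy.spatial.transform import Rotation as R
def pl(f,px,z):
    px=np.array(px,float); K=np.array(f['K'])
    Rm=cv2.Rodrigues(np.array(f['rvec'],float))[0]; t=np.array(f['tvec'],float).ravel()
    C=-Rm.T@t; d=Rm.T@np.linalg.inv(K)@np.array([px[0],px[1],1]); return C+d*(z-C[2])/d[2]
def wray(f,px,s):
    K=np.array(f['K']);v=np.array([(px[0]-K[0,2]),(px[1]-K[1,2])]);r=np.hypot(*v);th=r/K[0,0]
    d=np.array([*(v/max(r,1e-9)*np.sin(th)),np.cos(th)]);M=np.array(f['mount'])
    Rt=np.array(s['tool_rot']);p=np.array(s['tcp_pos'])
    return p+Rt@M[:3,3],Rt@M[:3,:3]@d
def wpl(f,px,z,s):
    C,d=wray(f,px,s);return C+d*(z-C[2])/d[2]
def wproj(f,P,s):
    K=np.array(f['K']);M=np.array(f['mount']);Rt=np.array(s['tool_rot']);p=np.array(s['tcp_pos'])
    q=Rt.T@(np.array(P)-p);c=M[:3,:3].T@(q-M[:3,3]);rr=np.hypot(c[0],c[1]);th=np.arctan2(rr,c[2])
    return K[:2,2]+c[:2]/rr*th*K[0,0]
def goal(yaw): # tool down; tool y axis at yaw (deg) from world +x
    a=np.radians(yaw);y=np.array([np.cos(a),np.sin(a),0]);x=np.array([0,0,-1.]);return np.stack([x,y,np.cross(x,y)],1)
def delta(p,yaw=None,s=None):
    s=s or state();Rt=np.array(s['tool_rot']);d=Rt.T@(np.array(p)-s['tcp_pos'])/0.025
    rv=R.from_matrix(Rt.T@goal(yaw)).as_rotvec(degrees=True)/10 if yaw is not None else 0
    return np.round(d,2),np.round(rv,2)
E
python3 - <<'E'
from h import *
f=grab_frame('scene');g=grab_frame('side')
for a in [(708,188),(460,303)]:
    print(pl(f,(a[0]/3.6+120,a[1]/3.6+125),.044))
for a in [(160,322),(405,215)]: # inner bottom back
    print('ib',pl(g,(a[0]/4+170,a[1]/4+140),.014))
for a in [(112,305),(403,190)]:
    print(pl(g,(a[0]/4+170,a[1]/4+140),.044))
for a in [(155,418)]: print('btn',pl(g,(a[0]/4+170,a[1]/4+140),.06))
for a in [(665,65)]: print('btn',pl(f,(a[0]/3.6+120,a[1]/3.6+125),.06))
import time
s=state();w=grab_frame('wrist');cv2.imwrite('pics/w0.png',w['img'][:,:,::-1]);print(w['K'],w['mount'])
print(wproj(w,[.633,.192,.014],s),wproj(w,[.512,.267,.06],s))
print(delta([.512,.267,.13],0))
E
```

```text
[0.6527391  0.19887234 0.044     ]
[ 0.61347437 -0.06220408  0.044     ]
ib [0.63633364 0.16391389 0.014     ]
ib [ 0.61264134 -0.07224668  0.014     ]
[0.64450607 0.20087631 0.044     ]
[ 0.60825659 -0.06410596  0.044     ]
btn [0.50963807 0.26995994 0.06      ]
btn [0.52225071 0.26193988 0.06      ]
[[297.31863964   0.         254.70967333]
 [  0.         297.31863964 187.45388961]
 [  0.           0.           1.        ]] [[-1.36780899e-03 -2.98505410e-01  9.54406962e-01 -1.43436610e-01]
 [ 9.99999063e-01 -3.54424911e-04  1.32229751e-03  5.08051549e-04]
 [-5.64473599e-05  9.54407876e-01  2.98505615e-01 -7.55318893e-02]
 [ 0.00000000e+00  0.00000000e+00  0.00000000e+00  1.00000000e+00]]
[239.69897212   4.63726393] [133.94730965 -53.03673682]
(array([  4.05,  -5.52, -10.68]), array([ 0., -0.,  0.]))
```

View pics/w0.png

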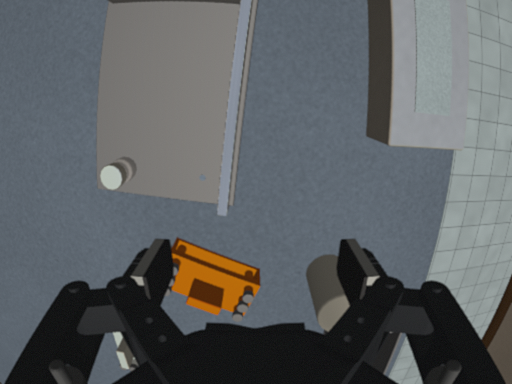

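Request:
apply_moves([
  [0.1, -0.55, -1, 0, 0, 0, 0],
  [0.1, -0.55, -1, 0, 0, 0, 0],
  [0.1, -0.55, -1, 0, 0, 0, 0],
  [0.1, -0.55, -1, 0, 0, 0, 0],
  [0.1, -0.55, -1, 0, 0, 0, 0],
  [0.1, -0.55, -1, 0, 0, 0, 0],
  [0.1, -0.55, -1, 0, 0, 0, 0],
  [0.1, -0.55, -1, 0, 0, 0, 0],
  [0.1, -0.55, -1, 0, 0, 0, 0],
  [0.1, -0.55, -1, 0, 0, 0, 0],
])

```text
time: 2.6
tcp_pos: [0.5113, 0.2514, 0.2062]
tool_rot: [[0.0, 1.0, 0.001], [0.0, 0.001, -1.0], [-1.0, 0.0, -0.0]]
wrist_force: [-0.2, -0.0, -0.4]
gripper_width: 0.0001
```

Run:
```python
from h import *
s=state();w=grab_frame('wrist');cv2.imwrite('pics/w1.png',w['img'][:,:,::-1]);print(s['tcp_pos'],s['time'])
for n in ['wrist','scene','side']:
  f=w if n=='wrist' else grab_frame(n)
  for q in ['corner','load_button_top']: print(n,q,[(np.round(d['xyz'],3),d['score']) for d in pinpoint(f,q)[:2]])
print(wproj(w,[.633,.192,.014],s),wproj(w,[.512,.267,.06],s))
```

```text
[0.51131394 0.25141061 0.20624531] 2.6
wrist corner [(array([0.633, 0.192, 0.014]), 0.57)]
wrist load_button_top [(array([0.508, 0.271, 0.057]), 0.94)]
scene corner [(array([0.635, 0.194, 0.011]), 0.88)]
scene load_button_top [(array([0.511, 0.266, 0.057]), 0.63)]
side corner [(array([0.635, 0.191, 0.011]), 0.58)]
side load_button_top [(array([0.512, 0.271, 0.063]), 0.58)]
[350.44701083 210.17858467] [254.47335691 158.00454933]
```

View pics/w1.png

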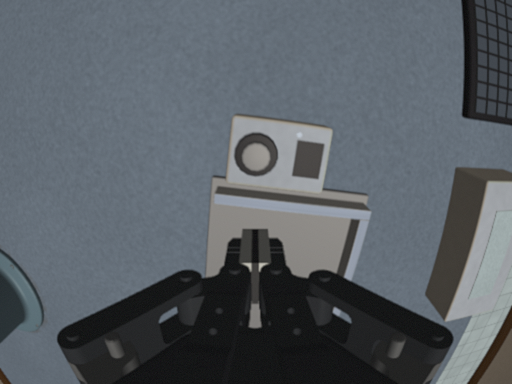

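Run:
```python
from h import *
a=cv2.imread('pics/w1.png')
cv2.imwrite('pics/w1c.png',cv2.resize(a[170:290,200:380],None,fx=4.4,fy=4.4,interpolation=cv2.INTER_CUBIC))
s=state();w=grab_frame('wrist')
print(wpl(w,(256,155),.06,s),delta([.512,.269,.06],0,s))
```

```text
[0.51516891 0.26798364 0.06      ] (array([ 5.86, -0.04, -0.78]), array([-0.01,  0.  , -0.  ]))
```

View pics/w1c.png

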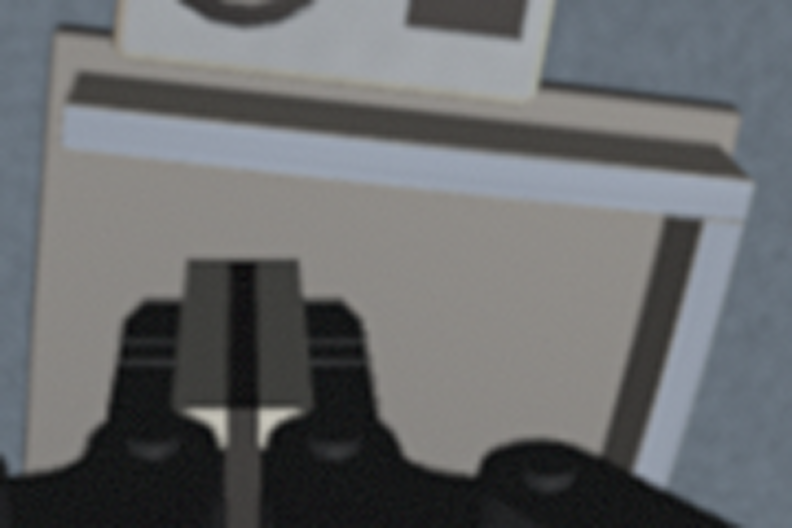

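Run:
```python
from h import *
s=state();w=grab_frame('wrist')
P=[wpl(w,(a/4.4+200-.4,b/4.4+170-.4),.044,s) for a,b in [(64,150),(702,216),(636,470),(380,183)]]
print(np.round(P,4))
d=P[1]-P[0];print('x-axis yaw',np.degrees(np.arctan2(d[1],d[0])))
d=P[1]-P[2];print('y-axis yaw',np.degrees(np.arctan2(d[1],d[0]))-90)
```

```text
[[0.469  0.2106 0.044 ]
 [0.6359 0.1909 0.044 ]
 [0.6277 0.1103 0.044 ]
 [0.5486 0.2016 0.044 ]]
x-axis yaw -6.743040955869827
y-axis yaw -5.80765299678599
```

Request:
apply_moves([
  [1, 0.05, -0.4, 0, 0, 0, 0],
  [1, 0, -0.35, 0, 0, 0, 0],
  [1, 0, 0, 0, 0, 0, 0],
  [1, 0, 0, 0, 0, 0, 0],
  [0.8, 0, 0, 0, 0, 0, 0],
  [0.4, 0, 0, 0, 0, 0, 0],
  [0.4, 0, 0, 0, 0, 0, 0],
])

```text
time: 4.03
tcp_pos: [0.5143, 0.2688, 0.0663]
tool_rot: [[0.001, 1.0, -0.0], [0.0, -0.0, -1.0], [-1.0, 0.001, -0.0]]
wrist_force: [0.2, 0.3, -0.5]
gripper_width: 0.0004
```

Request:
apply_moves([
  [0.15, 0, 0, 0, 0, 0, 0],
  [0.1, 0, 0, 0, 0, 0, 0],
  [0, 0, 0, 0, 0, 0, 0],
])

```text
time: 4.4
tcp_pos: [0.514, 0.2688, 0.0603]
tool_rot: [[0.001, 1.0, 0.0], [0.0, 0.0, -1.0], [-1.0, 0.001, -0.0]]
wrist_force: [-0.3, 0.5, -0.1]
gripper_width: 0.0002
```

Request:
apply_moves([
  [0.1, 0, 0, 0, 0, 0, 0],
  [0, 0, 0, 0, 0, 0, 0],
  [0, 0, 0, 0, 0, 0, 0],
])

```text
time: 4.78
tcp_pos: [0.5141, 0.2689, 0.0579]
tool_rot: [[0.001, 1.0, 0.0], [0.0, 0.0, -1.0], [-1.0, 0.001, -0.0]]
wrist_force: [0.9, 0.1, 1.6]
gripper_width: -0.0001
```

Request:
apply_moves([
  [0.1, 0, 0, 0, 0, 0, 0],
  [0.08, 0, 0, 0, 0, 0, 0],
  [0, 0, 0, 0, 0, 0, 0],
  [0, 0, 0, 0, 0, 0, 0],
])

```text
time: 5.28
tcp_pos: [0.5142, 0.2689, 0.0534]
tool_rot: [[0.001, 1.0, -0.0], [0.0, -0.0, -1.0], [-1.0, 0.001, -0.0]]
wrist_force: [0.7, 0.7, 4.4]
gripper_width: 0.0004
```

Request:
apply_moves([
  [0.06, 0, 0, 0, 0, 0, 0],
  [0.04, 0, 0, 0, 0, 0, 0],
  [0.04, 0, 0, 0, 0, 0, 0],
  [0, 0, 0, 0, 0, 0, 0],
  [0, 0, 0, 0, 0, 0, 0],
])

```text
time: 5.9
tcp_pos: [0.5143, 0.2689, 0.0518]
tool_rot: [[0.0, 1.0, 0.0], [-0.0, 0.0, -1.0], [-1.0, 0.0, 0.0]]
wrist_force: [-5.8, -1.8, 18.3]
gripper_width: 0.0001
```

Request:
apply_moves([
  [-0.6, 0, 0, 0, 0, 0, 0],
  [-1, 0, 0, 0, 0, 0, 0],
  [-1, 0, 0, 0, 0, 0, 0],
  [-1, 0, 0.5, 0, 0, 0, 0],
  [-1, 0, 1, 0, 0, 0, 0],
  [-1, 0, 1, 0, 0, 0, 0],
  [-1, 0, 1, 0, 0, 0, 0],
  [-1, 0, 1, 0, 0, 0, 0],
  [-0.3, 0, 1, 0, 0, 0, 0],
  [0, 0, 1, 0, 0, 0, 0],
])

```text
time: 7.15
tcp_pos: [0.5134, 0.1054, 0.2471]
tool_rot: [[-0.0, 1.0, 0.0], [-0.0, 0.0, -1.0], [-1.0, -0.0, 0.0]]
wrist_force: [-0.2, 0.4, -0.2]
gripper_width: -0.0002
```

Request:
apply_moves([
  [0, 0, 1, 0, 0, 0, 0],
  [0, 0, 1, 0, 0, 0, 0],
  [0, 0, 0.7, 0, 0, 0, 0],
  [0, 0, 0, 0, 0, 0, 0.5],
])

```text
time: 7.65
tcp_pos: [0.5134, 0.0381, 0.2465]
tool_rot: [[-0.001, 1.0, -0.002], [0.0, -0.002, -1.0], [-1.0, -0.001, -0.0]]
wrist_force: [0.0, 0.1, 0.4]
gripper_width: 0.0175
```

Run:
```python
from h import *
s=state();w=grab_frame('wrist');cv2.imwrite('pics/w2.png',w['img'][:,:,::-1]);print(s['tcp_pos'],s['time'],np.abs(s['dq']).max())
for q in ['corner','load_button_top','vial_center','rack_fin']: print(q,[(np.round(d['xyz'],3),d['score']) for d in pinpoint(w,q)[:2]])
for P in [(.635,.191,.014),(.635,.191,.044)]: print(wproj(w,P,s))
```

```text
[0.51341924 0.03810919 0.24652761] 7.65 1.6506925949768776
corner [(array([0.63 , 0.194, 0.016]), 0.56)]
load_button_top []
vial_center [(array([ 0.483, -0.008,  0.042]), 0.94)]
rack_fin []
[349.0617511   41.75221048]
[356.6180059   37.65120117]
```

View pics/w2.png

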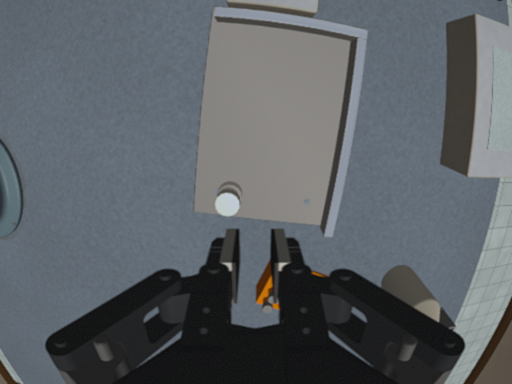

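Run:
```python
from h import *
a=cv2.imread('pics/w2.png')
c1=cv2.resize(a[5:65,310:375],None,fx=8,fy=8,interpolation=cv2.INTER_CUBIC)
c2=cv2.resize(a[185:245,310:375],None,fx=8,fy=8,interpolation=cv2.INTER_CUBIC)
c=np.hstack([c1[:, :400],c2[:,:400]]);print(c.shape)
cv2.imwrite('pics/w2c.png',c)
c3=cv2.resize(a[0:60,200:300],None,fx=8,fy=8,interpolation=cv2.INTER_CUBIC);cv2.imwrite('pics/w2d.png',c3)
```

```text
(480, 800, 3)
```

View pics/w2c.png

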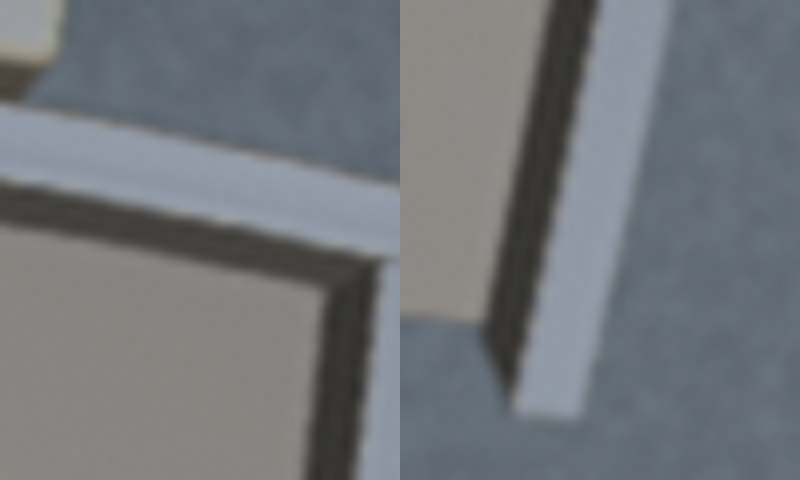

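View pics/w2d.png

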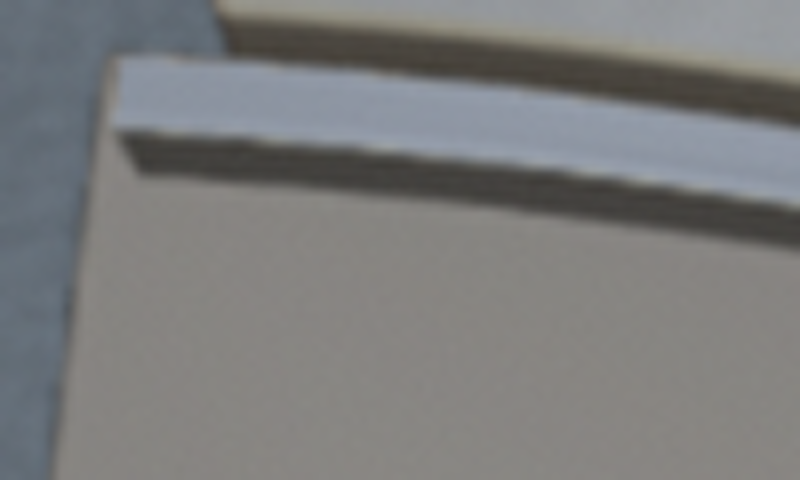

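Run:
```python
from h import *
s=state();w=grab_frame('wrist');print(s['tcp_pos'])
g=lambda x,y,z:wpl(w,(x-.45,y-.45),z,s)
T=[g(357.25,37.5,.044),g(324.4,236.2,.044),g(214.75,16.25,.044)]
B=[g(350.6,41.2,.014),g(320.4,225,.014),g(217.2,21.6,.014)]
for P in (T,B):
    print(np.round(P,4))
    d=P[0]-P[1];print(np.linalg.norm(d),np.degrees(np.arctan2(d[1],d[0]))-90)
    d=P[0]-P[2];print(np.linalg.norm(d),np.degrees(np.arctan2(d[1],d[0])))
```

```text
[0.51367327 0.03946411 0.24696089]
[[ 0.6354  0.1936  0.044 ]
 [ 0.6064 -0.0602  0.044 ]
 [ 0.4679  0.2137  0.044 ]]
0.2554549706789755 -6.527945665838658
0.16874662926768327 -6.842404479073993
[[ 0.6367  0.1943  0.014 ]
 [ 0.6069 -0.0575  0.014 ]
 [ 0.4671  0.2147  0.014 ]]
0.25353479335538354 -6.760217989741449
0.17087558832487665 -6.877145765599304
```

Request:
apply_moves([
  [0, -0.2, 1, 0, 0, 0, 1],
  [0, -0.2, 1, 0, 0, 0, 1],
  [0, -0.2, 1, 0, 0, 0, 1],
  [0, -0.2, 1, 0, 0, 0, 1],
  [0, -0.2, 1, 0, 0, 0, 1],
  [0, -0.2, 1, 0, 0, 0, 1],
  [0, -0.2, 1, 0, 0, 0, 1],
  [0, -0.2, 1, 0, 0, 0, 1],
  [0, -0.2, 1, 0, 0, 0, 1],
  [0, -0.2, 1, 0, 0, 0, 1],
])

```text
time: 9.2
tcp_pos: [0.4638, -0.2116, 0.2471]
tool_rot: [[0.0, 1.0, 0.001], [0.0, 0.001, -1.0], [-1.0, 0.0, -0.0]]
wrist_force: [0.5, 0.1, 0.8]
gripper_width: 0.0853
```

Request:
apply_moves([
  [0, -0.2, 1, 0, 0, 0, 1],
  [0, -0.2, 1, 0, 0, 0, 1],
  [0, -0.2, 1, 0, 0, 0, 1],
  [0, -0.2, 1, 0, 0, 0, 1],
  [0, 0, 1, 0, 0, 0, 1],
  [0, 0, 1, 0, 0, 0, 1],
  [0, 0, 0.2, 0, 0, 0, 1],
  [0, 0, 0, 0, 0, 0, 1],
])

```text
time: 10.2
tcp_pos: [0.4439, -0.366, 0.2468]
tool_rot: [[-0.0, 1.0, 0.0], [0.001, 0.0, -1.0], [-1.0, -0.0, -0.001]]
wrist_force: [-0.2, 0.8, 0.8]
gripper_width: 0.0853
```

Run:
```python
from h import *
s=state();w=grab_frame('wrist');cv2.imwrite('pics/w3.png',w['img'][:,:,::-1]);print(s['tcp_pos'],s['time'])
for q in ['rack','low_rack_center','rack_fin']: print(q,[(np.round(d['xyz'],3),d['score']) for d in pinpoint(w,q)[:2]])
```

```text
[ 0.44391586 -0.36599191  0.24682324] 10.2
rack [(array([ 0.586, -0.173,  0.002]), 0.97), (array([ 0.436, -0.302,  0.002]), 0.66)]
low_rack_center [(array([ 0.614, -0.338,  0.023]), 0.79)]
rack_fin [(array([ 0.439, -0.304,  0.066]), 0.86), (array([ 0.582, -0.17 ,  0.066]), 0.72)]
```

View pics/w3.png

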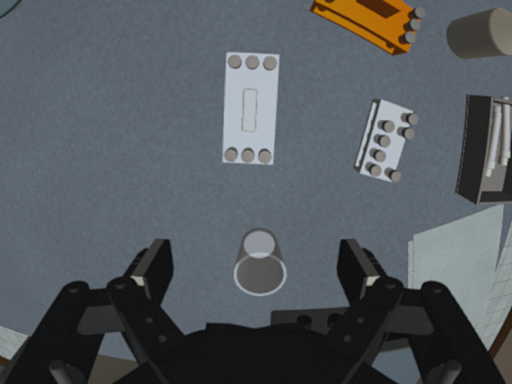

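Run:
```python
from h import *
a=cv2.imread('pics/w3.png')
cv2.imwrite('pics/w3c.png',cv2.resize(a[45:170,200:300],None,fx=4.8,fy=4.8,interpolation=cv2.INTER_CUBIC))
```

```text
(no output)
```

View pics/w3c.png

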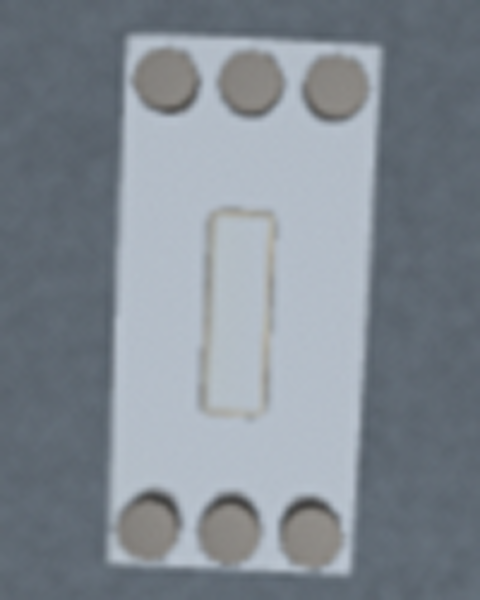

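Run:
```python
from h import *
s=state();w=grab_frame('wrist');print(s['tcp_pos'])
g=lambda a,b,z:wpl(w,(a/4.8+200-.4,b/4.8+45-.4),z,s)
C=np.array([g(a,b,.044) for a,b in [(128,35),(382,46),(351,575),(107,562)]])
F=np.array([g(a,b,.088) for a,b in [(211,211),(274,213),(266,414),(203,411)]])
for P in (C,F):
    print(np.round(P,4),P.mean(0),np.linalg.norm(P-np.roll(P,1,0),axis=1))
    d=(P[0]+P[1]-P[2]-P[3]);e=P[1]+P[2]-P[0]-P[3]
    print(np.degrees(np.arctan2(d[1],d[0]))-90,np.degrees(np.arctan2(e[1],e[0])))
```

```text
[ 0.44396258 -0.3654628   0.24708069]
[[ 0.4124 -0.2361  0.044 ]
 [ 0.4728 -0.2389  0.044 ]
 [ 0.4665 -0.3694  0.044 ]
 [ 0.4057 -0.366   0.044 ]] [ 0.43933189 -0.30257907  0.044     ] [0.13007685 0.06048653 0.13063669 0.06090788]
-2.83984492134185 -2.908679177376242
[[ 0.4337 -0.2809  0.088 ]
 [ 0.4468 -0.2814  0.088 ]
 [ 0.4452 -0.3242  0.088 ]
 [ 0.4318 -0.3235  0.088 ]] [ 0.43935703 -0.30249711  0.088     ] [0.04258616 0.01312896 0.04278967 0.01337866]
-2.335187422524001 -2.4331736893111033
```

Run:
```python
from h import *
print(delta([.439,-.3025,.15],-2.7)); print(delta([.439,-.3025,.052],-2.7))
```

```text
(array([ 3.88, -0.2 , -2.52]), array([ 0.27, -0.  , -0.  ]))
(array([ 7.8 , -0.2 , -2.52]), array([ 0.27, -0.  , -0.  ]))
```

Request:
apply_moves([
  [0.3, -0.1, -0.85, 0, 0, 0, 1],
  [0.5, -0.1, -0.85, 0, 0, 0, 1],
  [0.6, 0, -0.82, 0, 0, 0, 1],
  [0.8, 0, 0, 0.27, 0, 0, 1],
  [0.8, 0, 0, 0, 0, 0, 1],
  [0.5, 0, 0, 0, 0, 0, 1],
  [0, 0, 0, 0, 0, 0, 1],
])

```text
time: 11.32
tcp_pos: [0.4384, -0.3027, 0.1587]
tool_rot: [[-0.001, 0.999, -0.047], [0.001, -0.047, -0.999], [-1.0, -0.001, -0.001]]
wrist_force: [0.4, 0.2, 0.8]
gripper_width: 0.0854
```

Run:
```python
from h import *
s=state();w=grab_frame('wrist');cv2.imwrite('pics/w4.png',w['img'][:,:,::-1]);print(s['tcp_pos'],s['time'])
print(delta([.439,-.3025,.052],-2.7,s))
print(wproj(w,[.439,-.3025,.088],s))
```

```text
[ 0.43838582 -0.3026798   0.15872732] 11.325
(array([ 4.27,  0.03, -0.  ]), array([ 0.  , -0.01,  0.01]))
[254.52423464 198.04404902]
```

View pics/w4.png

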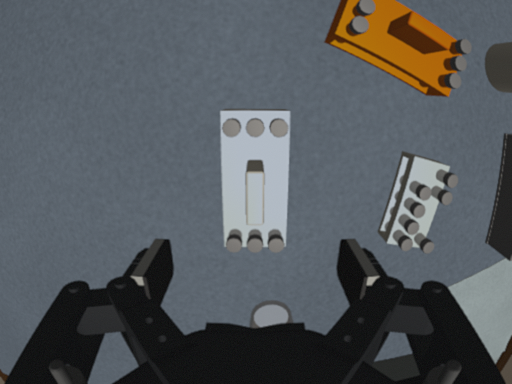

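Request:
apply_moves([
  [0.9, 0, 0, 0, 0, 0, 1],
  [0.9, 0, 0, 0, 0, 0, 1],
  [0.9, 0, 0, 0, 0, 0, 1],
  [0.8, 0, 0, 0, 0, 0, 1],
  [0.5, 0, 0, 0, 0, 0, 1],
  [0.25, 0, 0, 0, 0, 0, 1],
  [0, 0, 0, 0, 0, 0, 1],
])

```text
time: 12.25
tcp_pos: [0.4389, -0.3034, 0.0535]
tool_rot: [[0.0, 0.999, -0.047], [-0.0, -0.047, -0.999], [-1.0, 0.0, 0.0]]
wrist_force: [-0.4, -0.3, -0.1]
gripper_width: 0.0856
```

Request:
apply_moves([
  [0, 0, 0, 0, 0, 0, 0],
  [0, 0, 0, 0, 0, 0, 0],
  [0, 0, 0, 0, 0, 0, 0],
  [0, 0, 0, 0, 0, 0, 0],
  [0, 0, 0, 0, 0, 0, 0],
])

```text
time: 12.88
tcp_pos: [0.4388, -0.3033, 0.0534]
tool_rot: [[0.0, 0.999, -0.047], [-0.0, -0.047, -0.999], [-1.0, 0.0, 0.0]]
wrist_force: [-0.8, 0.0, 1.0]
gripper_width: 0.0131
```

Request:
apply_moves([
  [-0.3, 0, 0, 0, 0, 0, 0],
  [-0.6, 0, 0, 0, 0, 0, 0],
  [-0.9, 0, 0, 0, 0, 0, 0],
  [-0.9, 0, 0, 0, 0, 0, 0],
  [-0.9, 0, 0, 0, 0, 0, 0],
  [-0.9, 0, 0, 0, 0, 0, 0],
  [-0.5, 0, 0, 0, 0, 0, 0],
  [0, 0, 0, 0, 0, 0, 0],
])

```text
time: 13.88
tcp_pos: [0.4392, -0.3036, 0.1795]
tool_rot: [[0.002, 0.999, -0.047], [-0.002, -0.047, -0.999], [-1.0, 0.002, 0.002]]
wrist_force: [0.4, -0.9, -3.6]
gripper_width: 0.013
```

Run:
```python
from h import *
s=state();w=grab_frame('wrist');cv2.imwrite('pics/w5.png',w['img'][:,:,::-1]);print(s['tcp_pos'],s['time'],s['wrist_force'],s['gripper_width'])
a=np.radians(-6.7);X=np.array([np.cos(a),np.sin(a)]);Y=np.array([-np.sin(a),np.cos(a)])
c=np.array([.635,.193])
for u,v in [(-.045,-.080),(-.030,-.065)]:
    p=c+u*X+v*Y;print(p,delta([*p,.178],-6.7,s))
```

```text
[ 0.43915836 -0.30364026  0.17949716] 13.875 [ 0.4055608  -0.9445113  -3.63856155] 0.01304493222993209
[0.58097366 0.11879653] (array([  0.04,   4.87, -17.15]), array([ 0.4 ,  0.01, -0.01]))
[0.59762128 0.13194403] (array([  0.04,   5.51, -17.7 ]), array([ 0.4 ,  0.01, -0.01]))
```

View pics/w5.png

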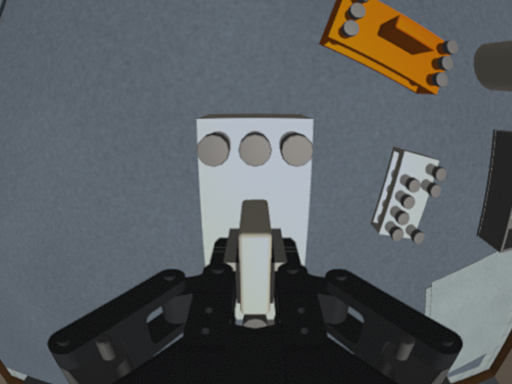

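Request:
apply_moves([
  [0, 0, -0.5, 0, 0, 0, 0],
  [0, 0, -0.95, 0, 0, 0, 0],
  [0, 0, -1, 0, 0, 0, 0],
  [0, 0, -1, 0, 0, 0, 0],
  [0, 0, -1, 0, 0, 0, 0],
  [0, 0, -1, 0, 0, 0, 0],
  [0, 0, -1, 0, 0, 0, 0],
  [0, 0, -1, 0, 0, 0, 0],
  [0, 0.3, -1, 0, 0, 0, 0],
  [0, 0.5, -1, 0, 0, 0, 0],
])

```text
time: 15.18
tcp_pos: [0.469, -0.0657, 0.1776]
tool_rot: [[-0.001, 0.999, -0.046], [0.001, -0.046, -0.999], [-1.0, -0.001, -0.001]]
wrist_force: [-0.4, -0.0, -2.9]
gripper_width: 0.0132
```

Request:
apply_moves([
  [0, 0.6, -1, 0, 0, 0, 0],
  [0, 0.6, -1, 0, 0, 0, 0],
  [0, 0.6, -1, 0, 0, 0, 0],
  [0, 0.6, -1, 0, 0, 0, 0],
  [0, 0.6, -1, 0, 0, 0, 0],
  [0, 0.5, -1, 0, 0, 0, 0],
  [0, 0.4, -1, 0, 0, 0, 0],
  [0, 0.17, -0.7, 0, 0, 0, 0],
  [0, 0, 0, 0.4, 0, 0, 0],
  [0, 0, 0, 0, 0, 0, 0],
])

```text
time: 16.42
tcp_pos: [0.5797, 0.1201, 0.1778]
tool_rot: [[-0.001, 0.993, -0.115], [-0.0, -0.115, -0.993], [-1.0, -0.001, 0.0]]
wrist_force: [0.4, -0.0, -2.8]
gripper_width: 0.013
```

Run:
```python
from h import *
s=state();w=grab_frame('wrist');cv2.imwrite('pics/w6.png',w['img'][:,:,::-1]);print(s['tcp_pos'],s['time'],s['wrist_force'],s['gripper_width'])
f=grab_frame('side');cv2.imwrite('pics/s6.png',cv2.resize(f['img'][100:290,150:390,::-1],None,fx=3,fy=3))
print(delta([.581,.1188,.075],-6.7,s))
for P in [(.635,.193,.044),(.635,.193,.014),(.4679,.2137,.044)]: print(wproj(w,P,s))
```

```text
[0.57970804 0.120068   0.17782852] 16.425 [ 0.3522067  -0.01461245 -2.79648761] 0.013035566804248378
(array([4.11, 0.06, 0.04]), array([0.01, 0.  , 0.01]))
[304.10811984  94.74483339]
[299.35349705  94.92043213]
[128.86209367  98.0937244 ]
```

View pics/w6.png

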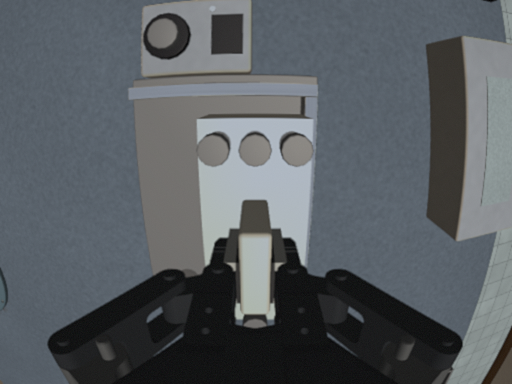

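View pics/s6.png

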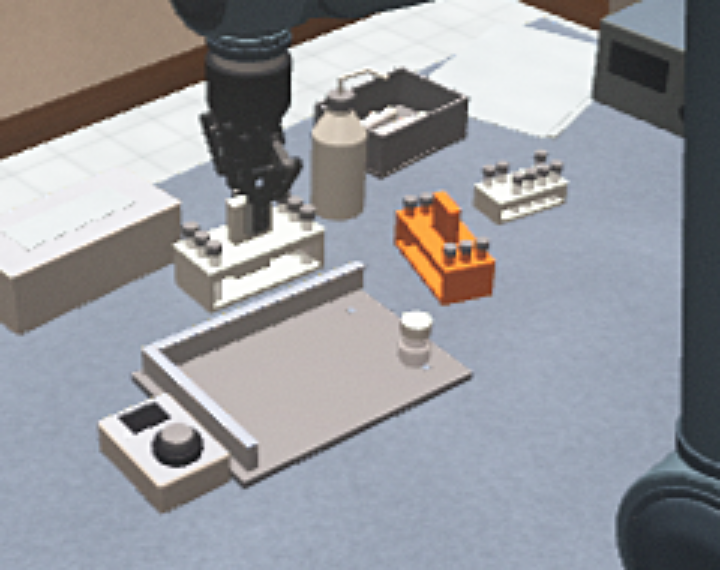

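Request:
apply_moves([
  [0.5, 0, 0, 0, 0, 0, 0],
  [0.8, 0, 0, 0, 0, 0, 0],
  [0.8, 0, 0, 0, 0, 0, 0],
  [0.8, 0, 0, 0, 0, 0, 0],
  [0.6, 0, 0, 0, 0, 0, 0],
  [0.4, 0, 0, 0, 0, 0, 0],
  [0, 0, 0, 0, 0, 0, 0],
])

```text
time: 17.4
tcp_pos: [0.5801, 0.1193, 0.0799]
tool_rot: [[-0.001, 0.993, -0.117], [-0.0, -0.117, -0.993], [-1.0, -0.001, 0.0]]
wrist_force: [-0.4, -0.3, -3.8]
gripper_width: 0.0132
```

Run:
```python
from h import *
s=state();w=grab_frame('wrist');cv2.imwrite('pics/w7.png',cv2.resize(w['img'][60:280,120:380,::-1],None,fx=3,fy=3));print(s['tcp_pos'],s['time'],s['wrist_force'],s['gripper_width'])
print(delta([.581,.1188,.0674],-6.7,s))
```

```text
[0.58014539 0.11928301 0.0799387 ] 17.4 [-0.42354875 -0.27905832 -3.84080821] 0.013235276993452
(array([0.5 , 0.04, 0.02]), array([0.  , 0.  , 0.01]))
```

View pics/w7.png

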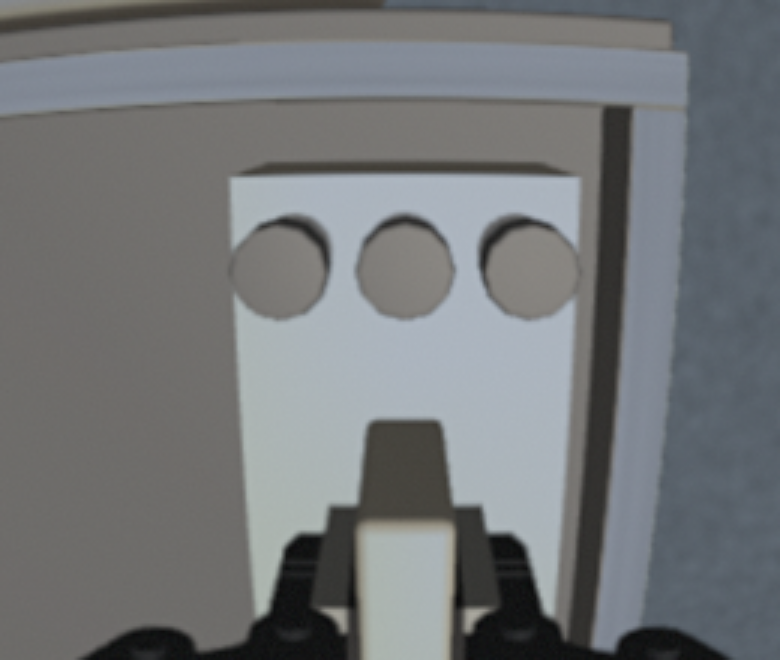

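Request:
apply_moves([
  [0.3, 0, 0, 0, 0, 0, 0],
  [0.1, 0, 0, 0, 0, 0, 0],
  [0.08, 0, 0, 0, 0, 0, 0],
  [0, 0, 0, 0, 0, 0, 0],
])

```text
time: 17.95
tcp_pos: [0.5805, 0.1193, 0.0687]
tool_rot: [[-0.0, 0.993, -0.117], [-0.0, -0.117, -0.993], [-1.0, -0.0, 0.0]]
wrist_force: [0.3, 0.6, -3.4]
gripper_width: 0.0136
```

Request:
apply_moves([
  [0.05, 0, 0, 0, 0, 0, 0],
  [0.03, 0, 0, 0, 0, 0, 0],
  [0, 0, 0, 0, 0, 0, 0],
])

```text
time: 18.32
tcp_pos: [0.5809, 0.1193, 0.0675]
tool_rot: [[0.0, 0.993, -0.117], [-0.0, -0.117, -0.993], [-1.0, 0.0, -0.0]]
wrist_force: [-2.9, 1.0, 1.7]
gripper_width: 0.013
```

Request:
apply_moves([
  [0, 0.15, -0.15, 0, 0, 0, 0],
  [0, 0.15, -0.15, 0, 0, 0, 0],
  [0, 0.1, -0.1, 0, 0, 0, 0],
  [0, 0, 0, 0, 0, 0, 0],
])

```text
time: 18.82
tcp_pos: [0.5928, 0.1284, 0.0674]
tool_rot: [[0.002, 0.993, -0.117], [0.0, -0.117, -0.993], [-1.0, 0.002, -0.001]]
wrist_force: [-0.3, -0.1, 4.3]
gripper_width: 0.0129
```

Now along tool y in small steps to the back fence.

Request:
apply_moves([
  [0, 0.06, 0, 0, 0, 0, 0],
  [0, 0.04, 0, 0, 0, 0, 0],
  [0, 0.04, 0, 0, 0, 0, 0],
  [0, 0, 0, 0, 0, 0, 0],
])

```text
time: 19.32
tcp_pos: [0.595, 0.1282, 0.0675]
tool_rot: [[-0.001, 0.993, -0.117], [0.001, -0.117, -0.993], [-1.0, -0.001, -0.001]]
wrist_force: [-5.2, 0.3, 8.7]
gripper_width: 0.0132
```

Request:
apply_moves([
  [-0.02, 0.04, -0.06, 0, 0, 0, 0],
  [0, 0, -0.06, 0, 0, 0, 0],
  [0, 0, -0.04, 0, 0, 0, 0],
  [0, 0, 0, 0, 0, 0, 0],
])

```text
time: 19.82
tcp_pos: [0.5969, 0.1307, 0.0674]
tool_rot: [[0.0, 0.993, -0.117], [-0.001, -0.117, -0.993], [-1.0, 0.001, 0.001]]
wrist_force: [-2.7, -4.6, 4.7]
gripper_width: 0.0135
```

```bash
cat >> h.py <<'E'
def cf(s=None):
    s=s or state();a=np.radians(-6.7);X=np.array([np.cos(a),np.sin(a)]);Y=np.array([-np.sin(a),np.cos(a)])
    p=np.array(s['tcp_pos'])[:2]-[.635,.193];F=np.array(s['wrist_force'])
    print('t',s['time'],'fin',np.round([p@X,p@Y],4),'F',np.round([F[:2]@X,F[:2]@Y,F[2]],1),'dR',np.round(delta(s['tcp_pos'],-6.7,s)[1],2),'M',np.round(s['ft_torque'],2),s['gripper_width'])
E
python3 - <<'E'
from h import *
cf()
w=grab_frame('wrist');cv2.imwrite('pics/w8.png',cv2.resize(w['img'][60:280,120:380,::-1],None,fx=3,fy=3));cf()
E
```

```text
t 19.825 fin [-0.0306 -0.0663] F [-2.2 -4.9  4.7] dR [-0.    0.01 -0.  ] M [-0.78  0.1  -0.1 ] 0.013533927622735812
t 19.875 fin [-0.0306 -0.0663] F [-1.2 -5.3  5. ] dR [-0.    0.01 -0.  ] M [-0.7   0.14 -0.1 ] 0.013033072526983634
```

View pics/w8.png

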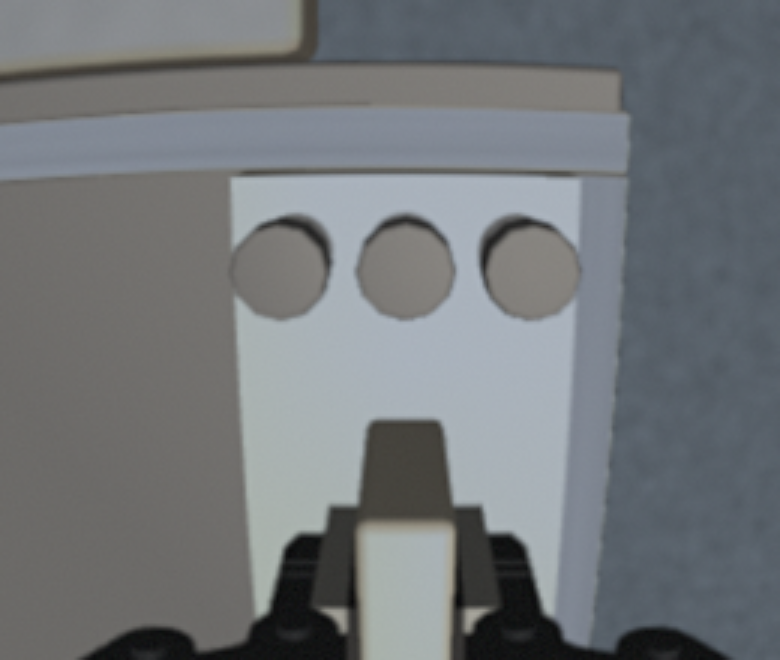

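Request:
apply_moves([
  [0, 0.04, -0.04, 0, 0, 0, 0],
  [0, 0.04, -0.04, 0, 0, 0, 0],
  [0, 0, 0, 0, 0, 0, 0],
])

```text
time: 20.25
tcp_pos: [0.5972, 0.1308, 0.0676]
tool_rot: [[-0.006, 0.993, -0.117], [-0.005, -0.117, -0.993], [-1.0, -0.005, 0.005]]
wrist_force: [-12.2, -13.5, 13.9]
gripper_width: 0.0134
```

```bash
python3 -c "
from h import *
cf()"
```

```text
t 20.25 fin [-0.0303 -0.0662] F [-10.5 -14.8  13.9] dR [-0.    0.03  0.03] M [-1.69  1.71 -0.18] 0.013357627931187454
```

Request:
apply_moves([
  [0, 0.03, 0, 0, 0, 0, 0],
  [0, 0, 0, 0, 0, 0, 0],
  [0, 0, 0, 0, 0, 0, 0],
  [0, 0, 0, 0, 0, 0, 0],
  [0, 0, 0, 0, 0, 0, 0],
])

```text
time: 20.88
tcp_pos: [0.5972, 0.1307, 0.0677]
tool_rot: [[-0.008, 0.993, -0.117], [-0.004, -0.117, -0.993], [-1.0, -0.007, 0.005]]
wrist_force: [-15.8, -13.5, 14.9]
gripper_width: 0.0138
```

Run:
```python
from h import *
cf()
w=grab_frame('wrist');cv2.imwrite('pics/w9.png',cv2.resize(w['img'][60:280,120:380,::-1],None,fx=3,fy=3))
f=grab_frame('side');cv2.imwrite('pics/s9.png',cv2.resize(f['img'][100:290,150:390,::-1],None,fx=3,fy=3))
for q in ['rack_fin','load_button_top','vial_center','low_rack_center','wash_bottle_center']: print(q,[(np.round(d['xyz'],3),d['score']) for d in pinpoint(f,q)[:3]])
f=grab_frame('scene')
for q in ['rack_fin','load_button_top','vial_center','beaker_center','spatula_grip']: print(q,[(np.round(d['xyz'],3),d['score']) for d in pinpoint(f,q)[:3]])
cf()
```

```text
t 20.875 fin [-0.0303 -0.0662] F [-14.1 -15.3  14.9] dR [-0.    0.03  0.04] M [-1.72  2.02 -0.22] 0.01378401172482126
rack_fin [(array([0.596, 0.131, 0.085]), 0.7), (array([ 0.586, -0.166,  0.068]), 0.57)]
load_button_top [(array([0.598, 0.134, 0.085]), 0.58), (array([0.514, 0.268, 0.06 ]), 0.41)]
vial_center [(array([ 0.484, -0.005,  0.034]), 0.55)]
low_rack_center [(array([ 0.615, -0.337,  0.026]), 0.64)]
wash_bottle_center [(array([ 0.755, -0.175,  0.071]), 0.8)]
rack_fin [(array([0.595, 0.133, 0.08 ]), 0.86), (array([0.535, 0.084, 0.003]), 0.65), (array([ 0.584, -0.172,  0.066]), 0.57)]
load_button_top [(array([0.595, 0.134, 0.082]), 0.22)]
vial_center [(array([ 0.479, -0.01 ,  0.04 ]), 0.47), (array([ 0.536,  0.085, -0.   ]), 0.17)]
beaker_center [(array([ 0.45 , -0.498,  0.041]), 0.97)]
spatula_grip [(array([0.524, 0.492, 0.01 ]), 0.58)]
t 21.525 fin [-0.0303 -0.0662] F [-13.8 -14.4  16.1] dR [-0.    0.03  0.04] M [-1.69  2.06 -0.23] 0.013289541828657042
```

View pics/w9.png

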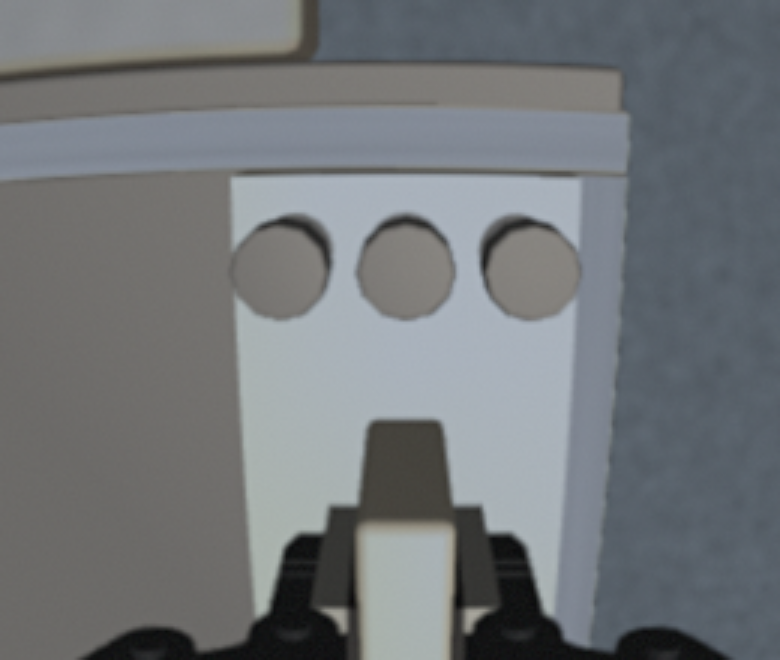

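View pics/s9.png

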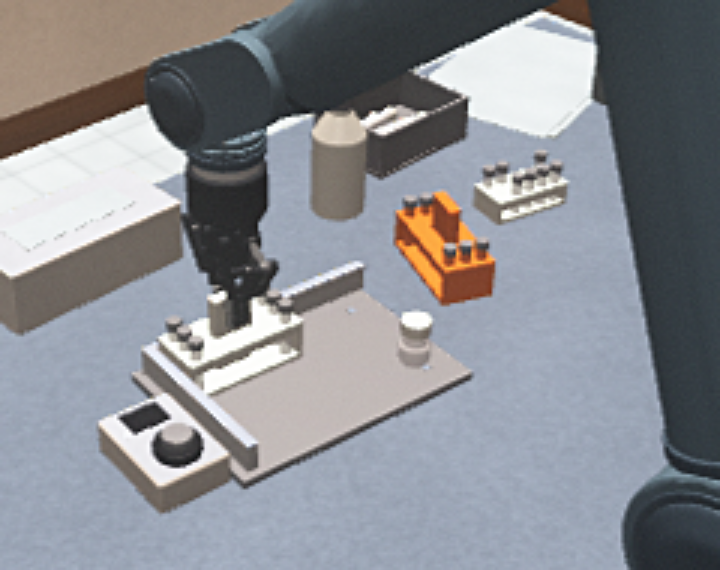

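```bash
python3 -c "
from h import *
cf();print(finish_job());cf()"
```

```text
t 21.525 fin [-0.0303 -0.0662] F [-13.8 -14.4  16.1] dR [-0.    0.03  0.04] M [-1.69  2.06 -0.23] 0.013289541828657042
the job is handed in; nothing more can be done
None
the job is handed in; nothing more can be done
```

I pressed the load button, placed the white finned rack in the deck corner, and handed the job in at 21.5 s with the rack still held against both fences. `finish_job()` gave no verdict, so these are my own last readings.

- **Button:** It bottomed out at about 18 N after roughly 6 mm of travel, and I then released it. I had no direct reading of it coming back up. The side camera network put its top at 60 mm, the same as before the press. The scene camera's network did not find the button at the end, because it marked the rack's fin instead.
- **Rack position:** By the tool position (TCP), the fin was about 30.3 mm from the back fence and 66.2 mm from the side fence. The tool stood where a rack flat on the deck puts it. The gripper was tilted about 0.5 degrees, and the rack looked square in the pictures.
- **Pressing force:** The wrist showed steady forces of about 14 N towards each fence and 16 N down. After allowing for friction, that should leave well over 2 N on each fence. The fingers were still closed on the fin at 13.3 mm.
- **Other things:** The networks found all five bystanders within a few millimetres of their start positions.
- **Disagreement:** The networks put the fin point at 80 to 85 mm above the table, where 82 mm is expected. Horizontally they were within about 2 mm of the tool reading.

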